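# Set up the decorating wheel: vase on, speed dial to the mark

## Task

Lower the clay vase with the daisy and fern relief upright onto the middle of the decorating wheel's round head, centred to within a centimetre, and let go of it there; do not drop it. Then turn the black speed dial clockwise until its white pointer line stands at the red marker on the scale, and let go. Leave everything else where it is.

Things in the scene. Friction and masses are not known exactly. Their poses are not given: they have to be found in the camera images.
- vase_center (a point): Centre (on the axis, half-way up, 55 mm above its foot) of the loose vase: an upright open cylinder of grey-brown clay with pale daisy and green fern reliefs, 110 mm high, 56 mm across (66 mm across at the foot, lowest 16 mm), walls 5 mm, 0.25 to 0.5 kg, z up along its axis. It stands on the plywood ware board (15 mm thick). Grip it across its outside from above, about 25 to 40 mm below its rim, so that the rim does not meet the gripper's body.
- head_center (a point): Centre of the top face of the decorating wheel's round aluminium head (180 mm across, rings turned in it, top 85 mm above the table, fixed: it does not spin). The wheel unit is a grey housing 220 x 420 mm, 60 mm high, fixed to the table; its frame's y runs from the dial end to the head end, and the head centre is 230 mm from the dial axis along it.
- dial_grip (a point): Point on the axis of the speed dial, at the height to grip it (93 mm above the table). The dial is black, on a cream scale disc 132 mm across: a skirt 90 mm across whose top is 67 mm above the table, and on it a grip bar 66 mm long, 18 mm wide, rising to 111 mm above the table. This point's x axis lies along the bar, towards the pointer end (white line), and turns with the dial. The axis is vertical.
- speed_dial (a joint): Angle of the speed dial in rad: 0 (lowest speed stop) to 4.71; grows when turned clockwise as seen from above. It turns stiffly (0.07 N m) and stays where it is left. It starts between 0 and 0.6.
- pointer_tip (a point): Tip of the dial's pointer (end of the white line on the skirt), 46 mm from the dial axis, given at grip height; turns with the dial.
- mark_tip (a point): Inner tip of the red set marker on the cream scale, 46 mm from the dial axis, given at 93 mm above the table (the marker itself is fixed on the scale, 66 mm above the table at its top, reaching from 48 to 64 mm from the axis). The pointer is at the mark when pointer_tip and mark_tip coincide. From the start the mark lies 0.6 to 2.8 rad clockwise (as seen from above) of the pointer.
- pinch_bowl: Bystander, loose, to be left alone: low terracotta bowl, rim 84 mm across, 50 mm high, on the ware board about 150 mm from the vase; origin at the centre of its underside.
- clay_tool: Bystander, loose, to be left alone: wooden clay tool with a steel blade, 150 mm long, 16 mm wide and 10 mm high, lying on the wheel unit's housing between the round head and the dial; origin at the centre of its underside.
- steel_bowl: Bystander, loose, to be left alone: steel bowl, 110 mm across, 45 mm high; origin at the centre of its underside.
- slip_jar: Bystander, loose, to be left alone: cream jar with a green lid, 72 mm across, 110 mm high; origin at the centre of its underside.
- glaze_bottle: Bystander, loose, to be left alone: yellow-green bottle with a white cap, 60 mm across, 160 mm high; origin at the centre of its underside.
- vase: The same vase, origin at the centre of the underside of its foot.
Things that resemble listed ones, but are neither listed nor needed, are in the scene too. What is shaped like the vase but blue or purple is not meant.

How it is judged (in metres and radians):
On the way, in this order (a step that is already met when the one before it is completed fails the run):
1. the vase, still held, is brought upright over the middle of the wheel head with its foot less than 12 mm above it (lowered, not dropped) (horizontal distance between vase_center and head_center below 0.01 m and angle between vase_center's own z axis and vertical below 0.08 rad and z of vase_center in the frame of head_center between 0.05 and 0.067 m and contact force between the fingers and vase above 0.5 N), for 0.05 s.
2. the vase stands released, upright and centred on the wheel head (horizontal distance between vase_center and head_center below 0.01 m and angle between vase_center's own z axis and vertical below 0.08 rad and z of vase_center in the frame of head_center between 0.05 and 0.06 m and contact force between the fingers and vase below 0.2 N), for 0.2 s.
3. the dial's pointer stands at the red mark (horizontal distance between pointer_tip and mark_tip below 0.0045 m), for 0.2 s.
At the end, for the whole second after the job is handed in: The vase stands released and at rest, upright (within 0.08 rad), its axis within 10 mm of the wheel head's centre and its foot on the head (within 5 mm), and the dial is at rest with its pointer tip within 4.5 mm of the red mark's tip (about 5.6 degrees) (all of step 2 and linear speed of vase below 0.02 m/s and horizontal distance between pointer_tip and mark_tip below 0.0045 m and velocity of joint speed_dial between -0.05 and 0.05 rad/s); the robot touches nothing.
It fails at once if the vase is tipped by more than about 35 degrees (angle between vase_center's own z axis and vertical above 0.6 rad).
It fails at once if another loose thing (pinch bowl, clay tool, steel bowl, jar or bottle) is moved by more than 30 mm (distance of any of pinch_bowl, clay_tool, steel_bowl, slip_jar, glaze_bottle from where it was at the start of the episode above 0.03 m).
It also fails if it takes over 58 s, if anything falls off the work surface, if the arm or the gripper's body presses on something with over 40 N, if the wrist force passes 120 N, or if a joint passes its speed limit or range.

## Robot

A 6-joint arm with a two-finger parallel gripper is mounted at the origin on the work surface. World frame = base frame: x ahead of the robot, y to its left, z up, the work surface at z = 0. Lengths are in mm, angles in rad, forces in N, time in s.
With the tool pointing down it reaches from about 250 to 775 mm from the base axis. Payload 4 kg.
Tool frame: the origin (TCP) lies midway between the tips of the shut fingers; the grasp point (between the pads) lies 19 mm behind it; z points along the fingers, x is the direction in which the jaws open and shut, and the axes are right-handed (so a half turn about z gives the same grasp; the last joint's range is limited). The gripper opens to 94 mm and grips with 3 to 60 N. Pads are 16 mm wide; open, the fingers measure 119 mm over their backs; the gripper's body (75 mm by 177 mm) begins 78 mm behind the grasp point.
Start: joints at [1.067, 0.087, 1.371, -0, 1.684, -0.103], TCP at [214.597, 506.427, 205.506] pointing down, gripper open.
Joint ranges: [-3.1, 3.1], [-0.76, 2.03], [0.27, 2.55], [-1.08, 4.22], [0.17, 2.65], [-2.57, 2.57]. Speed limits (rad/s): [2.79, 2.79, 3.14, 3.14, 3.14, 3.14].

## Interface

Orientations are given as a unit quaternion [x, y, z, w].
In Python, from workcell import env gives the robot as it stands.
- The arm moves only by the shell command python3 -m pendant 'ROWS' [OPENING] [FORCE]. ROWS is JSON, a list that holds one entry, the list of rows, each a list of 4 numbers: the shift along the tool's x, y, z in m, then the turn about the tool's z in rad. A call has 1 to 8 rows; each row is the pose to reach, as a shift and turn from the pose commanded when the call began, along the tool's axes at that moment; what a row does not reach only later rows make up. A row lasts 1/8 s, in which the tool goes at most 62.5 mm and 10.7 degrees, less where a joint would pass 70% of its speed; a pose out of reach is approached as far as the arm can. A call with a gripper value outside its range is refused whole. OPENING is the finger opening in m, from 0 to 0.094, set as the call begins (- or left out, the last holds). The fingers move at their own pace and stop on an object; FORCE is the grip in N (left out, the last holds). Time passes only in rows, so rows that repeat a pose let the fingers close. It gives the time, the measured TCP pose, the force and the opening at its end, in the units of the state.
- env.sense(): the state, without advancing time (a new reading comes with each control period).
- env.grab_frame(name): name is "side" or "top"; returns the picture (400x640x3 uint8, blue, green, red); there is no depth.
- env.calibration(name): a dict with "fx", "fy", "cx", "cy" (pixels), "k1" (the pictures are not rectified: a ray, as slopes to the right and down, at radius r is drawn at 1 + k1 r^2 times it, then the intrinsics apply), "R" (3x3) and "t" (3): a world point X has camera coordinates R X + t. Camera axes: x right, y down, z forward; pixel columns grow to the right and rows downward; lengths in mm; the calibration is good to about 2 mm. A picture is of the moment at which its call begins. calibration takes no time and is no camera call.
- env.sign_off(): hands the job in, once; it reports no verdict.
The state is a dict: "clock": time; "q": joint angles; "joint_velocities": joint speeds; "effort": joint torques, N m; "tool_pos": TCP position; "tool_rot": TCP orientation; "force": force on the tool from outside, world axes, zero at the start; "wrist_torque": the same for the moment, N m; "opening": opening from 0.0 (shut) to 1.0 (fully open).
Only numpy, scipy, OpenCV 4.12 (cv2) and the standard library are available. Lean on these libraries where they do the work, as an engineer would, in place of code of your own. Each camera call takes 0.05 s, during which the arm holds its last target.

## Working session

There is one attempt and no reset: what is moved stays moved. The work goes in short steps, Python scripts to look and compute and a shell command to move; the robot and the scene stay as the last step left them, time stands still between calls to the robot, and variables do not carry over. Pictures are saved under pics/ and viewed, and the job is handed in when it is done.

```bash
mkdir -p pics; ls; python3 - <<'E'
from workcell import env
import cv2
for n in("side","top"):
    cv2.imwrite(f"pics/{n}0.png",env.grab_frame(n)); print(env.calibration(n))
print(env.sense())
E
```

```text
pics
{'fx': 400.568163521504, 'fy': 400.568163521504, 'cx': 312.6725112494364, 'cy': 197.95074136488998, 'k1': -0.03699839009470647, 'R': array([[ 0.96307047, -0.26913444, -0.00786964],
       [-0.21411566, -0.74781563, -0.6284316 ],
       [ 0.16324755,  0.60690892, -0.77782504]]), 't': array([-450.42576534,  154.13551776, 1318.42561121])}
{'fx': 405.12197209453353, 'fy': 405.12197209453353, 'cx': 322.2022077809593, 'cy': 200.91438032955398, 'k1': -0.05755886305653979, 'R': array([[ 0.0233275 , -0.99972326,  0.00303758],
       [-0.97978899, -0.02346594, -0.19865269],
       [ 0.19866899,  0.00165788, -0.98006524]]), 't': array([  -7.77917762,  495.4557312 , 1345.38588967])}
{'clock': 0.1, 'q': array([ 1.06686906e+00,  8.78956195e-02,  1.37209037e+00,  4.19540035e-05,
        1.68358966e+00, -1.03099760e-01]), 'joint_velocities': array([ 0.00017364, -0.00045744, -0.00415555,  0.00126243, -0.00071051,
       -0.00104191]), 'effort': array([ 1.47837542e-03, -3.41252375e+01, -3.03302479e+01,  7.19325221e-02,
        3.04533052e-02, -9.14111956e-05]), 'tool_pos': array([214.35371033, 505.98193712, 204.41974752]), 'tool_rot': array([ 8.33718992e-01,  5.52188065e-01, -8.88250006e-04,  4.41037455e-04]), 'force': array([ 0.107277  , -0.29200785, -0.12347399]), 'wrist_torque': array([-0.01225666,  0.00528791,  0.01133596]), 'opening': 1.001072844639112}
```

View pics/side0.png

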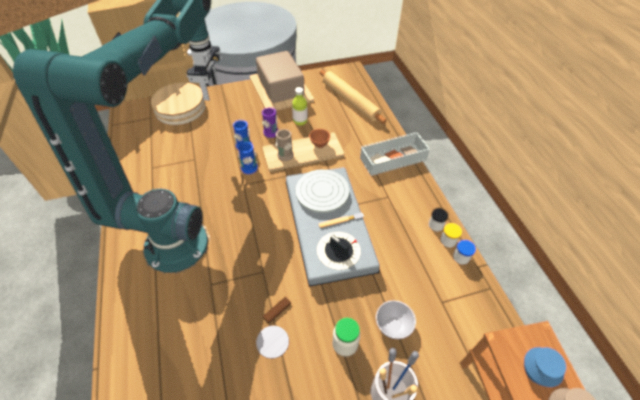

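View pics/top0.png

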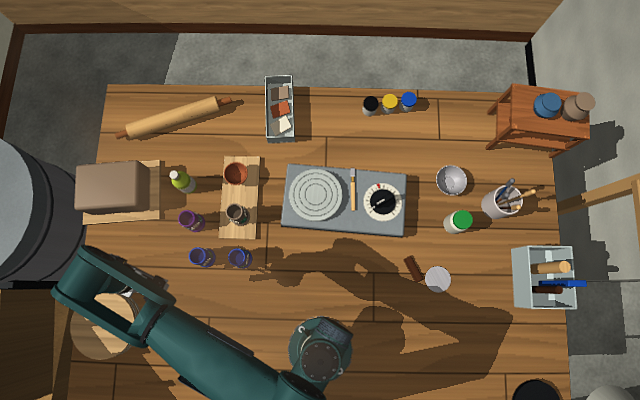

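The top view shows the grey-brown vase at about (237,214), the wheel head at (317,194) and the dial at (383,201). In the side view they are at (285,143), (323,190) and (340,248). Candidates for the vase in the top view are grey-brown (237,214), purple (191,219), blue (201,257) and blue (239,257). I choose the grey-brown one and will check it in a crop.

```bash
python3 - <<'E'
import cv2,numpy as np
s=cv2.imread("pics/side0.png");t=cv2.imread("pics/top0.png")
def c(im,x,y,w,h,k): return cv2.resize(im[y:y+h,x:x+w],None,fx=k,fy=k,interpolation=cv2.INTER_CUBIC)
cv2.imwrite("pics/c1.png",np.hstack([c(t,210,150,50,70,8) , c(s,260,110,50,70,8)]))
cv2.imwrite("pics/c2.png",c(t,280,155,132,85,6))
cv2.imwrite("pics/c3.png",c(s,280,160,110,120,5))
E
```

```text
(no output)
```

View pics/c1.png

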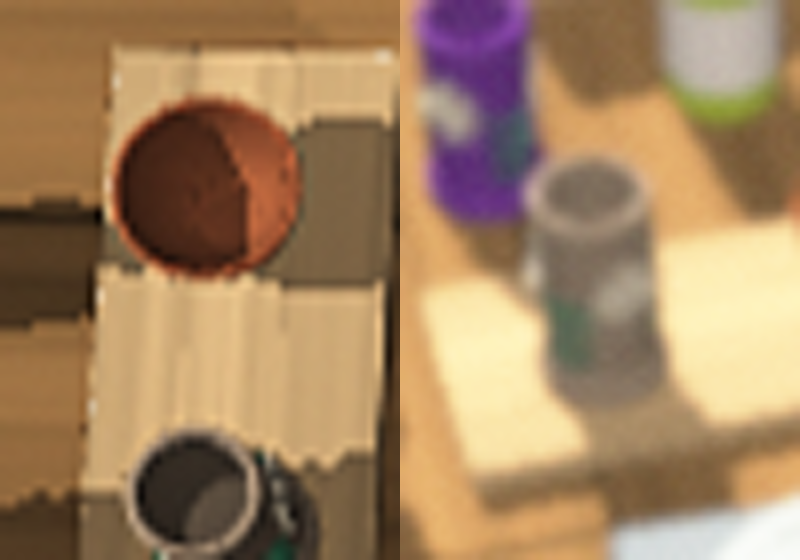

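View pics/c2.png

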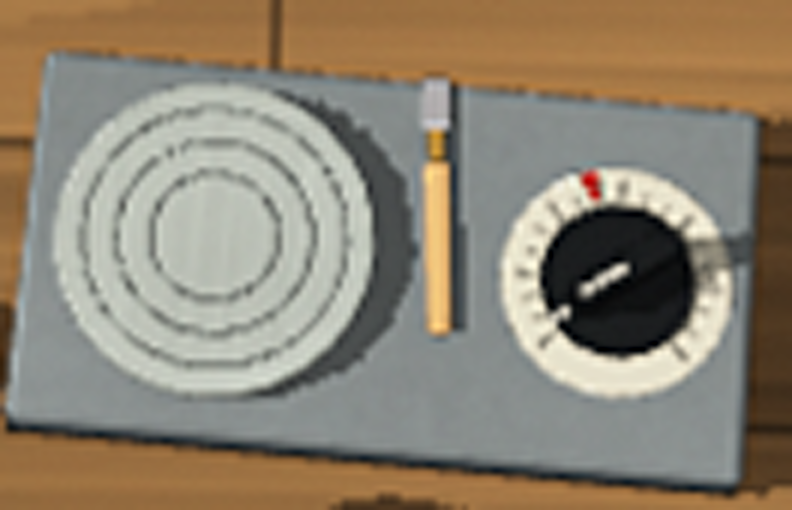

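View pics/c3.png

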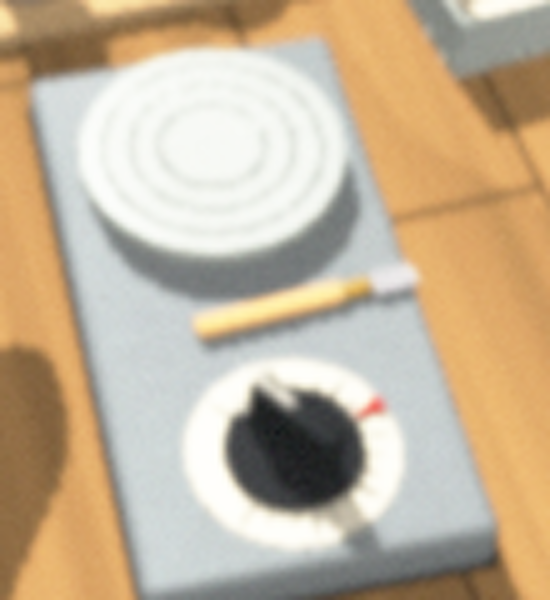

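The crop confirms it: grey-brown clay with a daisy and fern relief. The pointer's outer tip is near top (374,207) and the red mark near (379,186), about 110° clockwise of it. Next I measure.

```bash
cat > h.py <<'E'
from workcell import env
import cv2,numpy as np
C={n:env.calibration(n) for n in("side","top")}
def ray(n,p):
    c=C[n];K=np.array([[c['fx'],0,c['cx']],[0,c['fy'],c['cy']],[0,0,1.]])
    u=cv2.undistortPoints(np.float64(p).reshape(-1,1,2),K,np.array([c['k1'],0,0,0]))[:,0]
    d=np.c_[u,np.ones(len(u))]@c['R']; return -c['R'].T@c['t'],d
def plane(n,p,z):
    o,d=ray(n,p); return o+d*((z-o[2])/d[:,2])[:,None]
def proj(n,X):
    c=C[n];K=np.array([[c['fx'],0,c['cx']],[0,c['fy'],c['cy']],[0,0,1.]])
    return cv2.projectPoints(np.float64(X).reshape(-1,1,3),cv2.Rodrigues(c['R'])[0],c['t'],K,np.array([c['k1'],0,0,0]))[0][:,0]
def tri(ps,pt):
    A=np.zeros((3,3));b=np.zeros(3)
    for n,p in(("side",ps),("top",pt)):
        o,d=ray(n,p);d=d[0]/np.linalg.norm(d[0]);M=np.eye(3)-np.outer(d,d);A+=M;b+=M@o
    X=np.linalg.solve(A,b)
    return X,[np.round(proj(n,X)[0]-p,1) for n,p in(("side",ps),("top",pt))]
def circ(P):
    A=np.c_[2*P[:,:2],np.ones(len(P))];s=np.linalg.lstsq(A,(P[:,:2]**2).sum(1),rcond=None)[0]
    return s[:2],np.sqrt(s[2]+s[:2]@s[:2])
E
python3 - <<'E'
from h import *
s=cv2.imread("pics/side0.png");t=cv2.imread("pics/top0.png")
def show(im,x,y,w,h,k,mask): 
    o=im.copy();o[mask>0]=(255,0,255);return cv2.resize(o[y:y+h,x:x+w],None,fx=k,fy=k,interpolation=cv2.INTER_NEAREST)
def roi(m,x,y,w,h):
    o=np.zeros_like(m);o[y:y+h,x:x+w]=m[y:y+h,x:x+w];return o
def big(m):
    n,l,st,ce=cv2.connectedComponentsWithStats(m);i=1+np.argmax(st[1:,4]);return np.uint8(l==i)*255
for nm,im in(("s",s),("t",t)):
    for p in ([(323,190),(330,200),(340,235),(284,134),(320,253)] if nm=="s" else [(317,194),(330,210),(383,223),(288,170),(234,207),(228,210)]):
        print(nm,p,im[p[1],p[0]], cv2.cvtColor(im[p[1]:p[1]+1,p[0]:p[0]+1],cv2.COLOR_BGR2HSV)[0,0])
E
```

```text
s (323, 190) [244 249 247] [ 42   5 249]
s (330, 200) [233 240 236] [ 47   7 240]
s (340, 235) [248 253 254] [ 25   6 254]
s (284, 134) [ 89 107 124] [ 15  72 124]
s (320, 253) [251 254 255] [ 23   4 255]
t (317, 194) [185 195 190] [ 45  13 195]
t (330, 210) [138 146 142] [ 45  14 146]
t (383, 223) [144 145 138] [ 86  12 145]
t (288, 170) [139 139 132] [ 90  13 139]
t (234, 207) [37 46 54] [16 80 54]
t (228, 210) [29 36 42] [16 79 42]
```

```bash
cat > m.py <<'E'
from h import *
def blob(m,x,y,w,h,close=3):
    o=np.zeros_like(m);o[y:y+h,x:x+w]=m[y:y+h,x:x+w]
    o=cv2.morphologyEx(o,cv2.MORPH_CLOSE,np.ones((close,close),np.uint8))
    cs=cv2.findContours(o,cv2.RETR_EXTERNAL,cv2.CHAIN_APPROX_NONE)[0]
    return cv2.convexHull(max(cs,key=cv2.contourArea))[:,0].astype(float)
def up(im,k=4): return cv2.resize(im,None,fx=k,fy=k,interpolation=cv2.INTER_CUBIC)
def pix(P,k=4): return (P+.5)/k-.5
E
python3 - <<'E'
from m import *
k=4
s=up(cv2.imread("pics/side0.png"));t=up(cv2.imread("pics/top0.png"))
mn=lambda i:i.min(2)
R={}
def do(name,n,im,mask,box,z):
    P=blob(np.uint8(mask)*255,*[4*b for b in box],close=9)
    e=cv2.fitEllipse(np.float32(P)); q=pix(P)
    # resample hull by polyline ->ellipse pts
    c,r=circ(plane(n,q,z)); print(name,n,"ellipse",np.round(pix(np.array(e[0])),2),np.round(np.array(e[1])/k,1),"plane circle",c.round(1),r.round(1))
    cv2.polylines(im,[P.astype(int)],True,(255,0,255),1); R[name,n]=pix(np.array(e[0]))
so,to=s.copy(),t.copy()
def g(i):
    b,gg,r=[i[:,:,j].astype(int) for j in range(3)];return b,gg,r
b,gg,r=g(s); tb,tg,tr=g(t)
do("head","side",so,(b>205)&(r>b-6),(290,165,65,52),85)
do("head","top",to,(tg>tb+3)&(tg>=tr)&(tg>125),(283,160,68,66),85)
do("disc","side",so,(r>225)&(b>190)&(r>=gg),(312,228,55,44),63)
do("disc","top",to,(tr>tb+8)&(tr>165)&(tb>120),(360,180,46,44),63)
for k1 in("head","disc"): print(k1,tri(R[k1,"side"],R[k1,"top"]))
cv2.imwrite("pics/m1.png",np.hstack([so[160*4:280*4,285*4:385*4],to[150*4:270*4,280*4:412*4]])[::1,::1][:480,:])
cv2.imwrite("pics/ms.png",so[160*4:280*4,285*4:385*4]);cv2.imwrite("pics/mt.png",to[155*4:240*4,280*4:412*4])
E
```

```text
head side ellipse [319.94 188.92] [41.1 61. ] plane circle [504.6  36.4] 96.0
head top ellipse [314.82 194.43] [52.9 53.8] plane circle [511.2  29.3] 90.9
disc side ellipse [338.24 250.19] [38.5 44.3] plane circle [ 493.7 -199.9] 68.4
disc top ellipse [382.19 201.69] [38.  39.2] plane circle [ 495.6 -201.1] 66.6
head (array([505.56810246,  29.2526384 ,  88.49425905]), [array([ 1. , -0.3]), array([-0.1,  1.1])])
disc (array([ 494.41209237, -201.14899533,   61.3337919 ]), [array([ 0.3, -0.1]), array([-0. ,  0.3])])
```

View pics/ms.png

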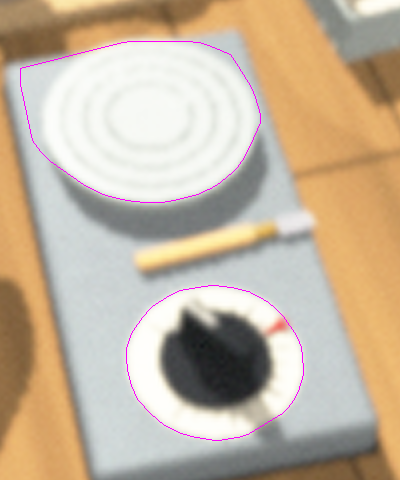

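View pics/mt.png

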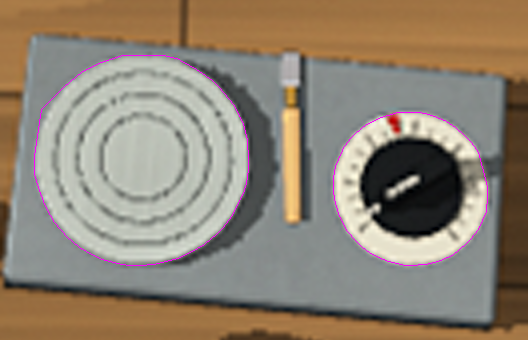

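Head and dial fit well in the top view, but the side head mask leaked into the housing. I'll refine that and fit the vase rim.

```bash
python3 - <<'E'
from m import *
s0=cv2.imread("pics/side0.png");t0=cv2.imread("pics/top0.png")
print(s0[172:178,285:312:2].tolist()[2])
print("top rim row 211",[tuple(v) for v in t0[211,222:252].tolist()])
print("side rim row 133",[tuple(v) for v in s0[133,273:297].tolist()])
print("top col 234",[tuple(v) for v in t0[200:228,234].tolist()])
print("side col 284",[tuple(v) for v in s0[126:146,284].tolist()])
E
```

```text
[[85, 132, 173], [70, 97, 121], [86, 110, 134], [95, 116, 132], [112, 128, 141], [132, 147, 159], [149, 158, 170], [168, 175, 179], [183, 192, 194], [203, 214, 218], [229, 235, 235], [242, 247, 246], [245, 249, 248], [238, 244, 242]]
top rim row 211 [(87, 127, 158), (86, 126, 159), (83, 122, 153), (110, 148, 179), (115, 139, 163), (18, 22, 28), (31, 37, 45), (32, 40, 48), (34, 42, 49), (34, 41, 49), (35, 44, 51), (34, 42, 49), (33, 41, 49), (50, 62, 73), (58, 72, 85), (63, 78, 92), (62, 77, 91), (60, 74, 87), (62, 78, 91), (127, 153, 180), (73, 91, 108), (26, 33, 39), (82, 96, 106), (62, 73, 80), (34, 41, 49), (45, 55, 65), (56, 80, 99), (67, 99, 124), (66, 94, 119), (67, 96, 121)]
side rim row 133 [(114, 53, 89), (122, 69, 102), (139, 110, 143), (152, 152, 182), (138, 150, 176), (109, 125, 146), (90, 108, 124), (86, 102, 118), (89, 106, 123), (90, 106, 122), (91, 109, 125), (92, 109, 125), (91, 110, 126), (92, 108, 125), (90, 106, 123), (98, 117, 134), (117, 141, 163), (136, 169, 205), (130, 177, 220), (114, 173, 225), (110, 174, 227), (109, 173, 228), (106, 174, 227), (110, 175, 228)]
top col 234 [(123, 176, 214), (126, 179, 217), (123, 174, 211), (119, 153, 182), (72, 86, 103), (28, 34, 40), (34, 44, 50), (37, 46, 54), (36, 45, 54), (36, 44, 52), (35, 43, 50), (33, 41, 49), (41, 50, 60), (59, 73, 86), (65, 81, 95), (63, 78, 92), (62, 76, 91), (58, 72, 85), (85, 105, 125), (80, 99, 118), (43, 52, 64), (89, 106, 114), (99, 116, 130), (106, 138, 167), (126, 179, 217), (131, 188, 226), (130, 183, 221), (128, 180, 217)]
side col 284 [(104, 167, 220), (105, 165, 219), (114, 167, 214), (111, 151, 186), (102, 126, 153), (94, 114, 132), (94, 113, 129), (92, 109, 125), (89, 107, 124), (90, 109, 127), (97, 116, 134), (104, 123, 143), (111, 134, 155), (107, 127, 149), (97, 115, 134), (89, 107, 124), (92, 107, 127), (91, 111, 126), (98, 116, 132), (104, 121, 135)]
```

```bash
python3 - <<'E'
from m import *
s=up(cv2.imread("pics/side0.png"),8);t=up(cv2.imread("pics/top0.png"),8)
def comp(mask,seed,k=8):
    n,l=cv2.connectedComponents(np.uint8(mask)); m=np.uint8(l==l[int(seed[1]*k+k/2),int(seed[0]*k+k/2)])
    P=max(cv2.findContours(m,0,1)[0],key=cv2.contourArea); P=cv2.convexHull(P);return P[:,0]
o=[]
R={}
for n,im,seed,th,box in(("side",s,(284,133),(137,),(268,122,32,32)),("top",t,(231,211),(95,104),(222,197,32,32))):
  for h in th:
    P=comp(im[:,:,2]<h,seed);e=cv2.fitEllipse(np.float32(P));c,r=circ(plane(n,pix(P.astype(float),8),125))
    print(n,h,pix(np.array(e[0]),8).round(2),np.round(np.array(e[1])/8,1),c.round(1),r.round(1)); R[n]=pix(np.array(e[0]),8)
  i2=im.copy();cv2.polylines(i2,[P],True,(255,0,255),1);x,y,w,hh=[8*b for b in box];o.append(i2[y:y+hh,x:x+w])
print("vase rim",tri(R["side"],R["top"]))
x,y,w,hh=[8*b for b in (290,160,65,60)]
b,g,r=[s[:,:,j].astype(int) for j in range(3)]
z=np.zeros(s.shape[:2],bool);z[y:y+hh,x:x+w]=1
for th in(218,226):
    P=comp((b>th)&z,(323,190))
    e=cv2.fitEllipse(np.float32(P));c,rr=circ(plane("side",pix(P.astype(float),8),85))
    pc=pix(np.array(e[0]),8);print("head",th,pc.round(2),np.array(e[1])/8,c.round(1),rr.round(1),tri(pc,(314.9,194.43)))
i2=s.copy();cv2.polylines(i2,[P],True,(255,0,255),1);o.append(cv2.resize(i2[y:y+hh,x:x+w],(277,256)))
cv2.imwrite("pics/m2.png",np.hstack(o))
E
```

```text
side 137 [283.04 133.69] [ 6. 10.] [437.2 291.5] 17.5
top 95 [233.37 210.88] [13.2 14.2] [440.4 291.2] 22.4
top 104 [233.4 210.9] [13.5 14.3] [440.3 291.1] 22.8
vase rim (array([438.59189598, 290.88932646, 125.80278883]), [array([ 0.4, -0.1]), array([-0. ,  0.5])])
head 218 [320.31 188.97] [40.29184723 58.49848557] [505.6  34.1] 92.6 (array([506.24701903,  28.98019466,  88.02535175]), [array([ 0.9, -0.3]), array([-0. ,  0.9])])
head 226 [321.57 189.46] [40.1686554  53.54338455] [508.3  31.4] 89.7 (array([508.99165239,  29.02978386,  83.62361832]), [array([ 0.4, -0.1]), array([-0. ,  0.4])])
```

View pics/m2.png

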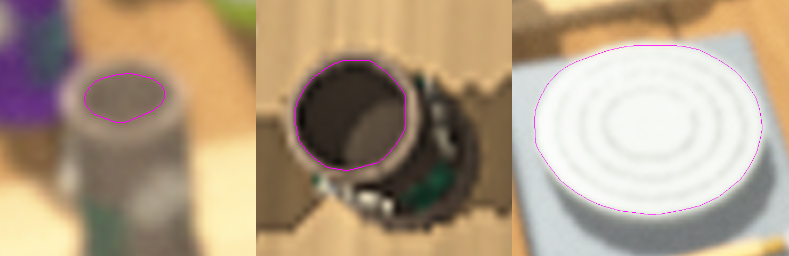

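Estimates: vase axis (439,291) with rim z≈126, head (510,30) at z≈84–85, dial axis (495,-201) with disc z≈61–63. The heights agree with the text. Tool x lies along world (0.39,0.92) and tool y along (0.92,-0.39), so the first move goes above the vase.

```bash
python3 -m pendant '[[[-0.02,0.05,-0.01,0],[-0.04,0.105,-0.01,0],[-0.06,0.16,-0.01,0],[-0.08,0.215,-0.01,0],[-0.1,0.265,-0.01,0],[-0.1106,0.2909,-0.01,0],[-0.1106,0.2909,-0.01,0],[-0.1106,0.2909,-0.01,0]]]' 0.094 30
python3 - <<'E'
from h import *
for n in("side","top"):
    f=env.grab_frame(n);cv2.imwrite(f"pics/{n}1.png",f)
s=cv2.imread("pics/side1.png");t=cv2.imread("pics/top1.png")
cv2.imwrite("pics/c4.png",np.hstack([cv2.resize(s[50:190,220:360],(400,400)),cv2.resize(t[130:270,180:320],(400,400))]))
E
```

```text
clock: 1.1
tool_pos: [438.6, 291.6, 215.1]
tool_rot: [0.834, 0.552, -0.0, -0.0]
force: [-0.7, 0.2, 0.2]
opening: 1.001
```

View pics/c4.png

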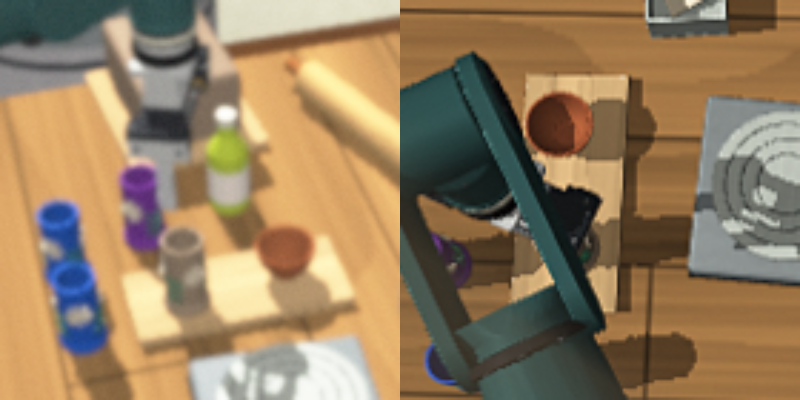

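```bash
python3 - <<'E'
from h import *
for X in([438.6,291.6,215.1],[438.6+18,291.6+43,215],[438.6-18,291.6-43,215]): 
    p=proj("side",X)[0];print(p,(p-[220,50])*400/140)
E
```

```text
[281.76582939 114.24942383] [176.47379825 183.56978237]
[284.01722378 105.92407387] [182.90635367 159.78306819]
[279.42271748 122.98179935] [169.7791928  208.51942672]
```

The near fingertip appears at crop (170,205), matching its projection. I descend to TCP z≈75.

```bash
python3 -m pendant '[[[0,0,0.04,0],[0,0,0.07,0],[0,0,0.09,0],[0,0,0.105,0],[0,0,0.12,0],[0,0,0.13,0],[0,0,0.14,0],[0,0,0.14,0]]]'
python3 - <<'E'
from h import *
s=env.grab_frame("side");cv2.imwrite("pics/side2.png",s)
cv2.imwrite("pics/c5.png",cv2.resize(s[80:180,220:340],(720,600)))
E
```

```text
clock: 2.2
tool_pos: [438.9, 290.9, 74.7]
tool_rot: [0.834, 0.552, -0.001, -0.0]
force: [-0.9, -0.0, -0.5]
opening: 1.0
```

View pics/c5.png

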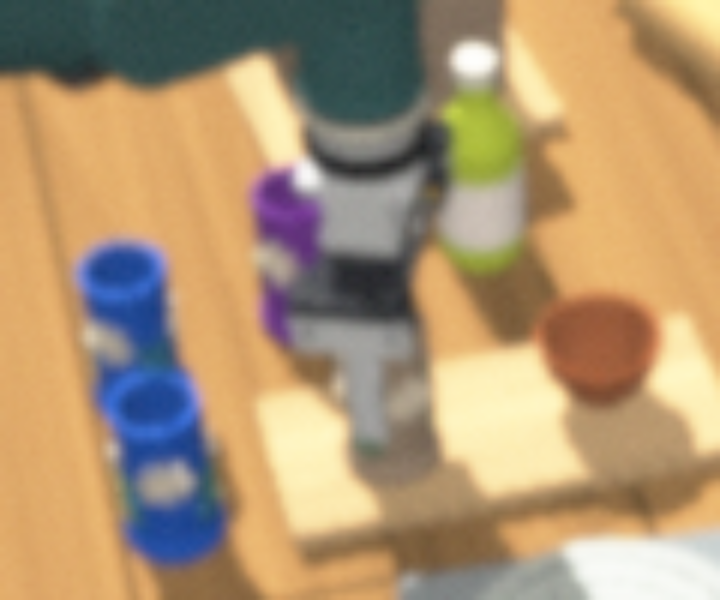

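The fingers straddle the vase (near finger at about (281,147)), so I close.

```bash
python3 -m pendant '[[[0,0,0,0],[0,0,0,0],[0,0,0,0],[0,0,0,0],[0,0,0,0],[0,0,0,0],[0,0,0,0],[0,0,0,0]]]' 0.045 30; python3 -m pendant '[[[0,0,-0.002,0],[0,0,-0.006,0],[0,0,-0.012,0],[0,0,-0.02,0],[0,0,-0.02,0]]]'
```

```text
clock: 3.25
tool_pos: [439.3, 291.1, 75.6]
tool_rot: [0.834, 0.552, 0.0, 0.0]
force: [-0.8, -0.8, 1.4]
opening: 0.597
clock: 3.88
tool_pos: [440.0, 291.5, 96.8]
tool_rot: [0.834, 0.552, 0.001, 0.0]
force: [0.7, -0.4, -3.8]
opening: 0.599
```

Gripped at an opening of about 56 mm, with a load of roughly 0.35 kg. I lift, then carry it over the head.

```bash
python3 -m pendant '[[[0,0,-0.02,0],[0,0,-0.045,0],[0,0,-0.07,0],[0,0,-0.085,0],[0,0,-0.095,0],[0,0,-0.095,0]]]'
python3 -m pendant '[[[-0.01,0.008,0,0],[-0.04,0.031,0,0],[-0.08,0.063,0,0],[-0.12,0.094,0,0],[-0.16,0.126,0,0],[-0.19,0.149,0,0],[-0.205,0.161,0,0],[-0.2127,0.167,0,0]]]'
python3 -m pendant '[[[0,0,0,0],[0,0,0,0]]]'
python3 - <<'E'
from h import *
for n in("side","top"):
    f=env.grab_frame(n);cv2.imwrite(f"pics/{n}3.png",f)
s=cv2.imread("pics/side3.png");t=cv2.imread("pics/top3.png")
cv2.imwrite("pics/c6.png",np.hstack([cv2.resize(s[110:230,270:390],(400,400),interpolation=2),cv2.resize(t[140:260,260:380],(400,400),interpolation=2)]))
E
```

```text
clock: 4.62
tool_pos: [439.5, 291.2, 190.8]
tool_rot: [0.834, 0.552, 0.0, 0.0]
force: [0.3, -0.4, -4.4]
opening: 0.597
clock: 5.62
tool_pos: [509.8, 29.3, 189.8]
tool_rot: [0.834, 0.552, -0.0, -0.001]
force: [0.4, -0.1, -5.0]
opening: 0.6
clock: 5.88
tool_pos: [509.8, 31.2, 190.4]
tool_rot: [0.833, 0.553, 0.0, -0.0]
force: [-0.1, -0.1, -5.2]
opening: 0.599
```

View pics/c6.png

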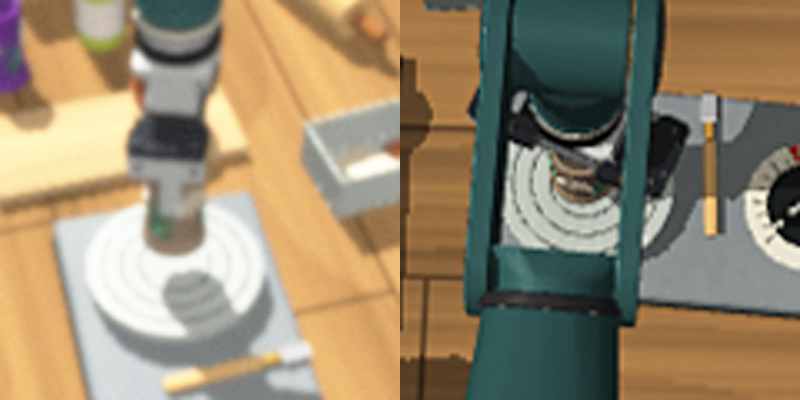

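Held upright above the rings. I lower to about 8 mm above the head and check the centring there.

```bash
python3 -m pendant '[[[0,0,0.01,0],[0,0,0.02,0],[0,0,0.028,0],[0,0,0.034,0],[0,0,0.037,0],[0,0,0.037,0],[0,0,0.037,0]]]'
python3 - <<'E'
from h import *
for n in("side","top"):
    f=env.grab_frame(n);cv2.imwrite(f"pics/{n}4.png",f)
s=cv2.imread("pics/side4.png");t=cv2.imread("pics/top4.png")
cv2.imwrite("pics/c7.png",np.hstack([cv2.resize(s[150:220,285:355],(400,400),interpolation=2),cv2.resize(t[160:230,280:350],(400,400),interpolation=2)]))
E
```

```text
clock: 6.85
tool_pos: [510.4, 30.1, 153.9]
tool_rot: [0.834, 0.552, 0.0, 0.0]
force: [-0.4, 0.8, -4.4]
opening: 0.599
```

View pics/c7.png

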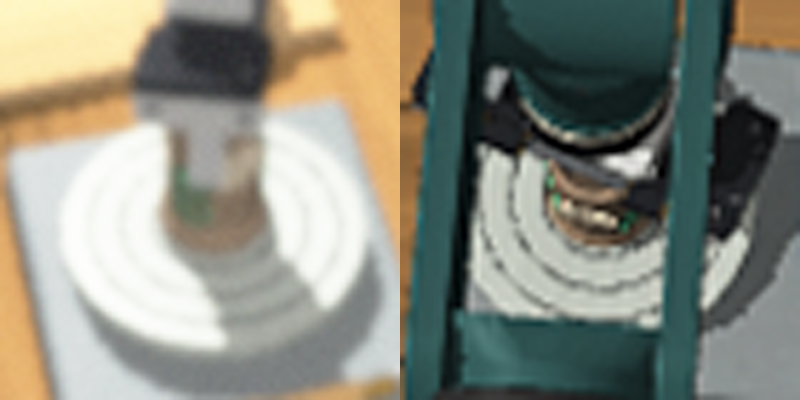

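```bash
python3 - <<'E'
from h import *
a=np.linspace(0,6.28,100)
for c in((510,30),):
  for n in("side","top"):
    for z in (93,109):
      P=proj(n,np.c_[c[0]+33*np.cos(a),c[1]+33*np.sin(a),0*a+z]); o=(285,150) if n=="side" else (280,160)
      m=(P.min(0)-o)*400/70;M=(P.max(0)-o)*400/70; print(n,z,m.round(),M.round())
E
```

```text
side 93 [156. 171.] [268. 256.]
side 109 [156. 153.] [269. 239.]
top 93 [141. 139.] [254. 249.]
top 109 [140. 132.] [254. 244.]
```

The foot edges (side crop 162–270, bottom 253; top crop 147–254, bottom 246) match the projection for a centred foot to within about 2–3 mm. I lower until it touches.

```bash
python3 -m pendant '[[[0,0,0.002,0],[0,0,0.004,0],[0,0,0.006,0],[0,0,0.0065,0],[0,0,0.0065,0],[0,0,0.0065,0]]]'
```

```text
clock: 7.7
tool_pos: [510.1, 30.1, 147.0]
tool_rot: [0.834, 0.552, 0.0, 0.0]
force: [-0.3, -1.3, -3.8]
opening: 0.6
```

```bash
python3 -m pendant '[[[0,0,0.001,0],[0,0,0.001,0],[0,0,0.001,0]]]'
```

```text
clock: 8.07
tool_pos: [510.1, 30.1, 146.0]
tool_rot: [0.834, 0.552, 0.0, -0.0]
force: [0.6, -0.8, -3.8]
opening: 0.596
```

```bash
python3 -m pendant '[[[0,0,0.0005,0],[0,0,0.001,0],[0,0,0.001,0],[0,0,0.001,0]]]'
```

```text
clock: 8.57
tool_pos: [510.2, 30.1, 145.6]
tool_rot: [0.834, 0.552, 0.0, 0.0]
force: [-2.2, -0.7, 0.4]
opening: 0.599
```

Contact: the load on the wrist has gone. I release gently, then open fully and rise.

```bash
python3 -m pendant '[[[0,0,0,0],[0,0,0,0],[0,0,0,0],[0,0,0,0]]]' 0.068
python3 -m pendant '[[[0,0,0,0],[0,0,0,0],[0,0,0,0],[0,0,0,0]]]' 0.094
python3 -m pendant '[[[0,0,-0.01,0],[0,0,-0.025,0],[0,0,-0.05,0],[0,0,-0.08,0],[0,0,-0.1,0],[0,0,-0.1,0]]]'
```

```text
clock: 9.07
tool_pos: [510.2, 30.1, 145.0]
tool_rot: [0.834, 0.552, 0.0, 0.0]
force: [-0.1, -0.3, -0.5]
opening: 0.724
clock: 9.57
tool_pos: [510.1, 30.1, 145.0]
tool_rot: [0.834, 0.552, 0.0, -0.0]
force: [-0.6, 1.0, -0.3]
opening: 0.999
clock: 10.32
tool_pos: [511.3, 30.0, 248.3]
tool_rot: [0.834, 0.552, 0.002, 0.002]
force: [0.2, 0.4, -0.5]
opening: 0.999
```

Released cleanly. Next I measure the dial angles from the first, unobstructed pictures.

```bash
cat > dial.py <<'E'
from m import *
def dial(ft,fs,ax=None,sv=None):
    k=8;t=up(ft,k);b,g,r=[t[:,:,j].astype(int) for j in range(3)]
    hs=cv2.cvtColor(t,cv2.COLOR_BGR2HSV)
    z=np.zeros(t.shape[:2],bool);z[178*k:226*k,358*k:408*k]=1
    def cen(m):
        n,l,st,ce=cv2.connectedComponentsWithStats(np.uint8(m));i=1+np.argmax(st[1:,4]);return pix(ce[i],k),st[i,4]/k/k
    red,a=cen(z&(r>g+60)&(r>b+60)); print("red top px",red.round(2),a)
    M=plane("top",red,66)[0]
    # skirt dark blob hull: circle at z 67
    P=blob(np.uint8(z&(r<90))*255,358*k,178*k,50*k,48*k,close=1)
    x,y=(360,180);crop=t[y*k:(y+44)*k,x*k:(x+46)*k]
    if sv:cv2.imwrite(sv,cv2.resize(crop,None,fx=1.6,fy=1.6))
    return red,M
E
python3 - <<'E'
from dial import *
t=cv2.imread("pics/top0.png");s=cv2.imread("pics/side0.png")
red,M=dial(t,s,sv="pics/c8.png")
ax=np.array([495.3,-200.8]);v=M[:2]-ax;print(M,np.hypot(*v),np.degrees(np.arctan2(v[1],v[0])))
k=8;S=up(s,k);b,g,r=[S[:,:,j].astype(int) for j in range(3)]
m=np.zeros(S.shape[:2],np.uint8);m[(r>g+40)&(r>b+40)&(b>80)]=1
q=np.zeros_like(m);q[235*k:250*k,345*k:362*k]=m[235*k:250*k,345*k:362*k]
n,l,st,ce=cv2.connectedComponentsWithStats(q)
for i in range(1,n):
    p=pix(ce[i],k);Mx=plane("side",p,66)[0];v=Mx[:2]-ax;print("side",p,st[i,4]/64,Mx,np.hypot(*v),np.degrees(np.arctan2(v[1],v[0])),tri(p,red))
cv2.imwrite("pics/c9.png",cv2.resize(s[225:275,312:370],None,fx=12,fy=12,interpolation=2))
E
```

```text
red top px [378.14 185.29] 11.671875
[ 551.56588777 -186.89933572   66.        ] 57.957558560290686 13.87722292749626
side [354.10032383 241.12376943] 15.078125 [ 549.88432739 -186.21105923   66.        ] 56.500318491978206 14.963869556590463 (array([ 550.47456905, -186.69644098,   66.95955234]), [array([ 0.3, -0.1]), array([-0. ,  0.2])])
```

View pics/c8.png

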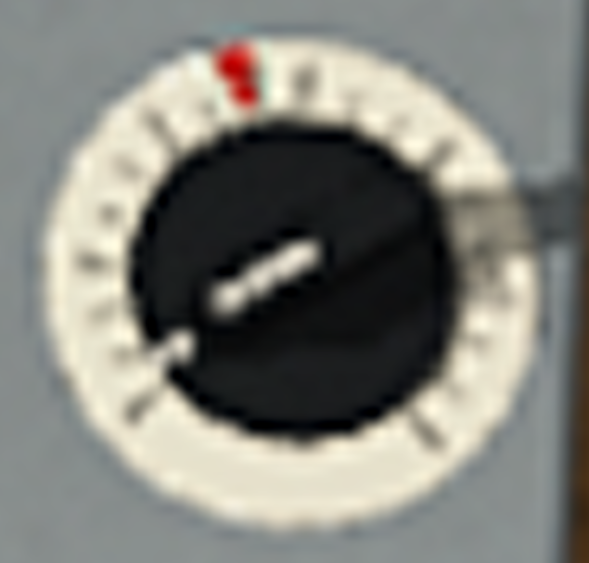

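View pics/c9.png

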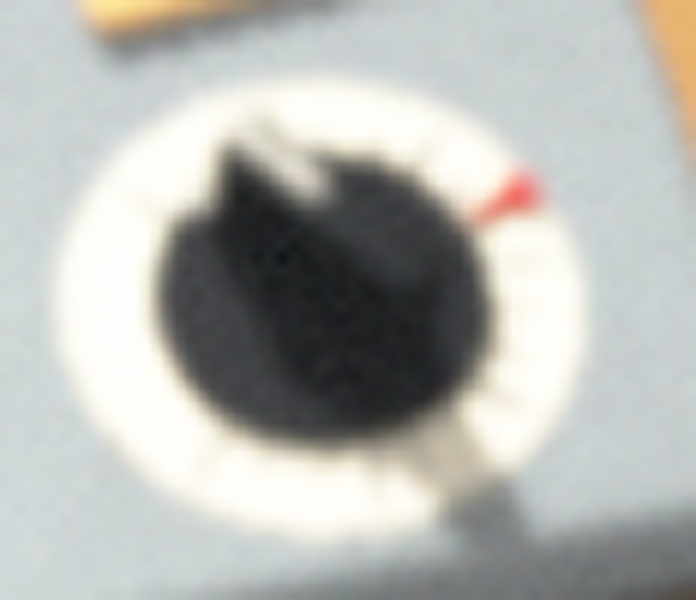

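```bash
python3 - <<'E'
from h import *
o=np.array([360,180])
f=lambda x,y:np.array([x,y])/12.8+o-.5
ax=np.array([495.6,-201.1])
A=plane("top",[f(215,302),f(318,250)],111);d=A[0]-A[1];print(A,np.degrees(np.arctan2(d[1],d[0])),[np.degrees(np.arctan2(*(a[:2]-ax)[::-1])) for a in A])
B=plane("top",[f(178,348),f(165,355),f(190,342)],67);print(B);v=B[:,:2]-ax;print(np.degrees(np.arctan2(v[:,1],v[:,0])),np.hypot(*v.T))
s=plane("side",[np.array([312,225])+np.array(p)/12-.5 for p in [(245,130),(320,190)]],67);v=s[:,:2]-ax;print("side",s,np.degrees(np.arctan2(v[:,1],v[:,0])))
E
```

```text
[[ 480.025786   -174.29029623  111.        ]
 [ 494.32274897 -200.93919439  111.        ]] 118.21327275408454 [np.float64(120.15303434910281), np.float64(172.8242292580117)]
[[ 476.16834729 -170.34423656   67.        ]
 [ 474.19760918 -166.88775219   67.        ]
 [ 477.86393131 -173.53665898   67.        ]]
[122.28491214 122.02914484 122.75989734] [36.38002353 40.35517604 32.776606  ]
side [[ 489.79274025 -147.34035681   67.        ]
 [ 502.93656752 -170.43824174   67.        ]] [96.16533589 76.5435939 ]
```

Pointer ≈120° and mark ≈14.2° (world, counter-clockwise from x), so the turn is about 106° clockwise. I move above the dial with the jaw axis across the bar, which needs a +0.65 rad turn.

```bash
python3 -m pendant '[[[-0.03,0.01,0,0.08],[-0.07,0.024,0,0.16],[-0.11,0.038,0,0.26],[-0.15,0.052,0,0.36],[-0.185,0.065,0,0.46],[-0.205,0.072,0,0.56],[-0.2184,0.0763,0,0.647],[-0.2184,0.0763,0,0.647]]]' 0.05 15
python3 -m pendant '[[[0,0,0.02,0],[0,0,0.04,0],[0,0,0.06,0],[0,0,0.06,0]]]'
python3 - <<'E'
from h import *
from scipy.spatial.transform import Rotation as Ro
st=env.sense();m=Ro.from_quat(st['tool_rot']).as_matrix();print(np.degrees(np.arctan2(m[1,0],m[0,0])),st['q'])
for n in("side","top"):
    f=env.grab_frame(n);cv2.imwrite(f"pics/{n}5.png",f)
s=cv2.imread("pics/side5.png");t=cv2.imread("pics/top5.png")
cv2.imwrite("pics/c10.png",np.hstack([cv2.resize(s[140:280,280:420],(400,400),interpolation=2),cv2.resize(t[130:270,280:420],(400,400),interpolation=2)]))
E
```

```text
clock: 11.32
tool_pos: [494.6, -201.4, 243.9]
tool_rot: [0.966, 0.258, -0.001, -0.001]
force: [-0.4, -0.7, 0.3]
opening: 0.532
clock: 11.82
tool_pos: [494.0, -199.3, 182.7]
tool_rot: [0.966, 0.26, -0.002, -0.002]
force: [-0.2, -0.2, -0.7]
opening: 0.531
30.086127742657347 [-4.90185211e-01  5.79625105e-02  1.44680158e+00  3.36462064e-04
  1.64168597e+00 -1.01525928e+00]
```

View pics/c10.png

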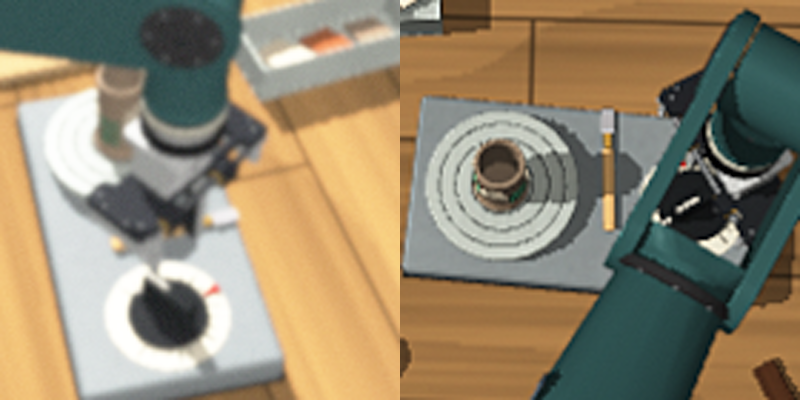

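The vase stands upright on the head (top image about (315,191)). I measure its centring now and then lower.

```bash
python3 - <<'E'
from m import *
t=up(cv2.imread("pics/top5.png"),8);R=t[:,:,2]
x=slice(300*8,330*8);y=slice(175*8,205*8)
n,l=cv2.connectedComponents(np.uint8(R<110))
for seed in((314,186),(316,188),(314,189)):
  i=l[seed[1]*8+4,seed[0]*8+4]
  if i==0: print(seed,"no");continue
  P=cv2.convexHull(max(cv2.findContours(np.uint8(l==i),0,1)[0],key=cv2.contourArea))[:,0]
  print(seed,P.min(0)/8,P.max(0)/8,circ(plane("top",pix(P.astype(float),8),195)))
P=blob(np.uint8((t[:,:,1].astype(int)>t[:,:,0]+3)&(t[:,:,1]>=t[:,:,2])&(t[:,:,1]>125))*255,283*8,160*8,68*8,66*8,close=9)
print("head",circ(plane("top",pix(P),85)))
cv2.imwrite("pics/c11.png",cv2.resize(t[170*8:215*8,285*8:350*8],None,fx=1.4,fy=1.4))
E
python3 -m pendant '[[[0,0,0.03,0],[0,0,0.055,0],[0,0,0.075,0],[0,0,0.09,0],[0,0,0.1,0],[0,0,0.108,0],[0,0,0.108,0]]]'
```

```text
(314, 186) [307.125 179.625] [321.625 193.75 ] (array([510.99049337,  30.38912418]), np.float64(22.370162997297967))
(316, 188) [307.125 179.625] [321.625 193.75 ] (array([510.99049337,  30.38912418]), np.float64(22.370162997297967))
(314, 189) [307.125 179.625] [321.625 193.75 ] (array([510.99049337,  30.38912418]), np.float64(22.370162997297967))
head (array([ -104.93926291, -1005.34434273]), np.float64(176.42665559285828))
clock: 12.8
tool_pos: [495.0, -200.7, 76.7]
tool_rot: [0.966, 0.259, -0.0, -0.0]
force: [-0.2, -0.6, -0.3]
opening: 0.533
```

View pics/c11.png

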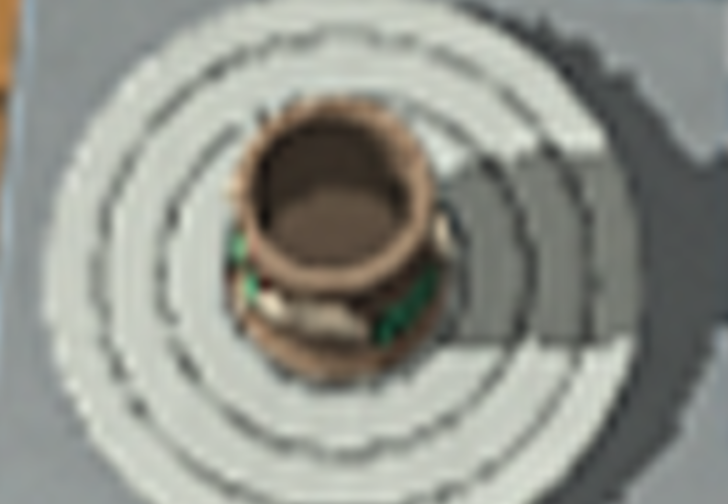

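The vase is centred within about 1 mm: vase (511.0,30.4) against head (511.2,29.3), both from the top view. Now I grip the bar.

```bash
python3 -m pendant '[[[0,0,0,0],[0,0,0,0],[0,0,0,0],[0,0,0,0],[0,0,0,0],[0,0,0,0]]]' 0.01 15
python3 - <<'E'
from h import *
print(env.sense()['wrist_torque'])
s=env.grab_frame("side");cv2.imwrite("pics/side6.png",s);cv2.imwrite("pics/c12.png",cv2.resize(s[190:290,290:400],None,fx=6,fy=6,interpolation=2))
E
```

```text
clock: 13.55
tool_pos: [495.5, -200.7, 77.2]
tool_rot: [0.966, 0.259, 0.0, 0.0]
force: [1.3, 0.6, 0.9]
opening: 0.191
[ 0.0024053  -0.19759629 -0.03300511]
```

View pics/c12.png

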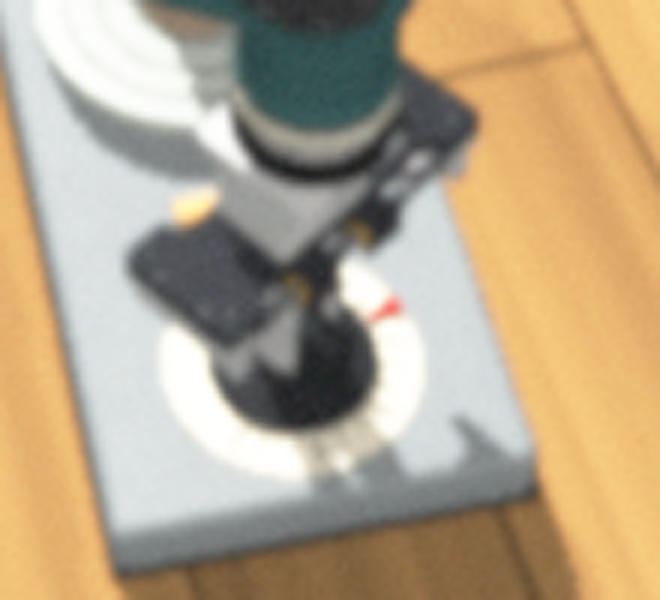

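The bar is gripped (18 mm). I turn clockwise in two calls, watching the forces.

```bash
python3 -m pendant '[[[0,0,0,0.08],[0,0,0,0.2],[0,0,0,0.32],[0,0,0,0.44],[0,0,0,0.56],[0,0,0,0.68],[0,0,0,0.8],[0,0,0,0.9]]]'
```

```text
clock: 14.6
tool_pos: [495.4, -200.7, 77.2]
tool_rot: [0.982, -0.189, 0.0, -0.0]
force: [1.6, 1.3, 1.2]
opening: 0.193
```

```bash
python3 -m pendant '[[[0,0,0,0.12],[0,0,0,0.24],[0,0,0,0.36],[0,0,0,0.48],[0,0,0,0.6],[0,0,0,0.72],[0,0,0,0.84],[0,0,0,0.92]]]'
python3 -m pendant '[[[0,0,0,0.02],[0,0,0,0.03],[0,0,0,0.03]]]'
python3 - <<'E'
from h import *
from scipy.spatial.transform import Rotation as Ro
st=env.sense();m=Ro.from_quat(st['tool_rot']).as_matrix();print(np.degrees(np.arctan2(m[1,0],m[0,0])),st['wrist_torque'],st['q'])
E
```

```text
clock: 15.6
tool_pos: [495.3, -200.7, 77.3]
tool_rot: [0.796, -0.605, 0.0, -0.0]
force: [0.9, 0.8, 2.0]
opening: 0.192
clock: 15.98
tool_pos: [495.3, -200.7, 77.3]
tool_rot: [0.788, -0.616, 0.0, -0.0]
force: [1.2, 1.2, 3.0]
opening: 0.196
-75.99965828809837 [0.22246379 0.02217412 0.02056595] [-4.91301580e-01  1.13546022e-01  1.60009077e+00  3.69556153e-04
  1.42753126e+00  8.35089998e-01]
```

Jaw at -76°, so the bar is at about 14° against a mark at about 14.2°. I release, rise and back away to look.

```bash
python3 -m pendant '[[[0,0,0,0],[0,0,0,0],[0,0,0,0],[0,0,0,0]]]' 0.05
python3 -m pendant '[[[0,0,-0.02,0],[0,0,-0.05,0],[0,0,-0.09,0],[0,0,-0.13,0],[0,0,-0.15,0],[0,0,-0.15,0]]]'
python3 -m pendant '[[[0.04,0,0,0],[0.09,0,0,0],[0.14,0,0,0],[0.19,0,0,0],[0.24,0,0,0],[0.27,0,0,0],[0.28,0,0,0],[0.28,0,0,0]]]'
python3 - <<'E'
from dial import *
for n in("side","top"):
    f=env.grab_frame(n);cv2.imwrite(f"pics/{n}7.png",f)
s=cv2.imread("pics/side7.png");t=cv2.imread("pics/top7.png")
try: print(dial(t,s,sv="pics/c13.png"))
except Exception as e: print(e)
cv2.imwrite("pics/c14.png",cv2.resize(s[225:275,312:370],None,fx=12,fy=12,interpolation=2))
E
```

```text
clock: 16.48
tool_pos: [494.9, -200.8, 76.7]
tool_rot: [0.788, -0.616, -0.0, 0.0]
force: [0.6, -0.4, -0.1]
opening: 0.526
clock: 17.23
tool_pos: [496.0, -201.3, 229.1]
tool_rot: [0.788, -0.616, 0.002, -0.0]
force: [-0.1, 0.0, -0.8]
opening: 0.534
clock: 18.23
tool_pos: [562.4, -472.1, 225.2]
tool_rot: [0.788, -0.616, -0.001, -0.0]
force: [0.0, 1.4, 0.2]
opening: 0.53
red top px [378.12 185.26] 11.75
(array([378.11685505, 185.26412899]), array([ 551.63824949, -186.83447826,   66.        ]))
```

View pics/top7.png

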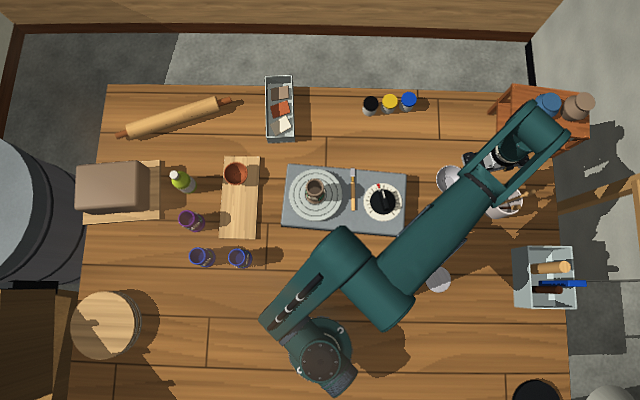

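View pics/c13.png

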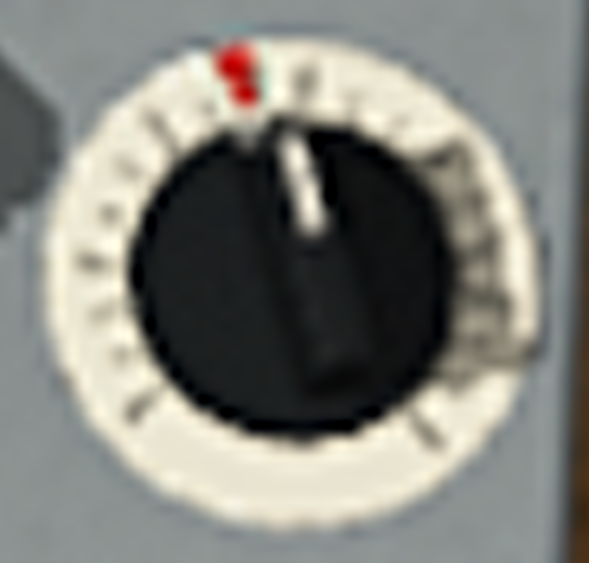

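View pics/c14.png

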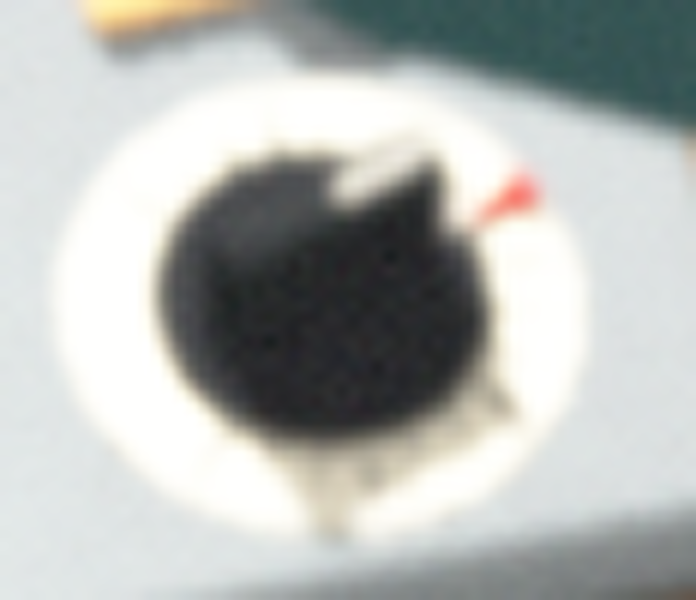

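```bash
python3 - <<'E'
from m import *
o=np.array([360,180])
f=lambda x,y:np.array([x,y])/12.8+o-.5
g=lambda x,y:np.array([312,225])+np.array([x,y])/12-.5
for ax in(np.array([495.6,-201.1]),):
  an=lambda P:np.degrees(np.arctan2(P[:,1]-ax[1],P[:,0]-ax[0])).round(1)
  A=plane("top",[f(292,135),f(313,232)],111);d=A[0]-A[1];print("bar",an(A),np.degrees(np.arctan2(d[1],d[0])))
  print("skirt",an(plane("top",[f(248,132)],67)),"red tip",an(plane("top",[f(248,100)],66)),"red cen",an(plane("top",[[378.12,185.26]],66)))
  ax=np.array([494,-200.5])
  A=plane("side",[g(425,145),g(340,198)],111);d=A[0]-A[1];print("side bar",np.degrees(np.arctan2(d[1],d[0])),"skirt",an(plane("side",[g(455,217)],67)),"red",an(plane("side",[g(480,220),g(525,190)],66)))
# dark bar? long line minAreaRect of white line
t=up(cv2.imread("pics/top7.png"),8);x,y=(378,187)
c=t[y*8:(y+14)*8,x*8:(x+11)*8];m=np.zeros(t.shape[:2],np.uint8)
b=t[:,:,0];n,l=cv2.connectedComponents(np.uint8(b>110));
m=np.uint8((l>0)&(b>110));m[:190*8]=0;m[200*8:]=0;m[:,:380*8+4]=0;m[:,387*8:]=0
ys,xs=np.nonzero(m);P=pix(np.c_[xs,ys].astype(float),8);Q=plane("top",P,111)[:,:2]
u=np.linalg.svd(Q-Q.mean(0),full_matrices=False)[2][0];print("line PCA",len(Q)/64,np.degrees(np.arctan2(u[1],u[0]))%180,Q.mean(0),P.min(0),P.max(0))
E
```

```text
bar [13.  22.5] 11.645067278684506
skirt [16.6] red tip [13.5] red cen [14.3]
side bar 19.770644036704923 skirt [17.6] red [12.9 14.9]
line PCA 13.953125 14.29841802463693 [ 511.68014791 -197.17676385] [381.5625 190.1875] [384.8125 197.5625]
```

Pointer is about 14–16° and mark about 13.5–15°, inside the 5.6° tolerance. One last check that the arm is clear and the vase still in place.

```bash
python3 -m pendant '[[[0,0,0,0],[0,0,0,0],[0,0,0,0],[0,0,0,0]]]'; python3 - <<'E'
from m import *
t=up(cv2.imread("pics/top7.png"),8);n,l=cv2.connectedComponents(np.uint8(t[:,:,2]<110))
i=l[186*8+4,314*8+4];P=cv2.convexHull(max(cv2.findContours(np.uint8(l==i),0,1)[0],key=cv2.contourArea))[:,0]
print(circ(plane("top",pix(P.astype(float),8),195)))
E
```

```text
clock: 18.82
tool_pos: [562.7, -472.3, 227.1]
tool_rot: [0.788, -0.616, 0.0, -0.0]
force: [0.1, 0.5, -0.4]
opening: 0.532
(array([510.93102521,  30.46672801]), np.float64(22.375338619077514))
```

View pics/side7.png

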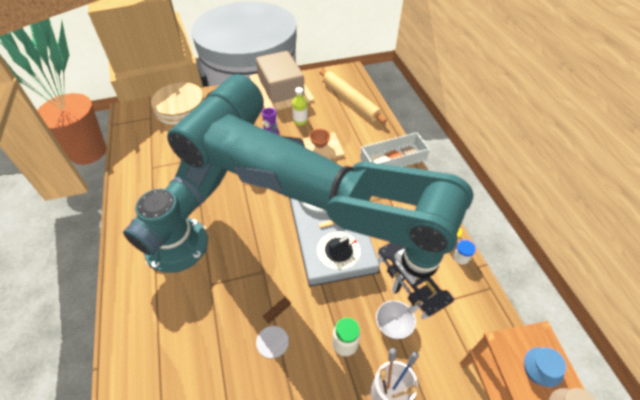

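The gripper is well above the bowl in free air, and nothing has been displaced.

```bash
python3 -c "
from workcell import env
print(env.sign_off())"
```

```text
the job is handed in; nothing more can be done
None
```

I lowered the grey-brown daisy-and-fern vase onto the wheel head until it touched and released it there. Then I gripped the dial's bar, turned it 106° clockwise to the red mark, let go and backed away. I handed the job in at about 19 s of the 58 s allowed; the interface reported no verdict.

**Vase:** the last top view puts its axis at (510.9, 30.5) and the head centre at (511.2, 29.3), about 1 mm apart. The side view put the head 2–3 mm nearer the robot, still within the 10 mm allowed.

**Dial:** the pointer is at about 14° from the jaw angle and a line fit, and the mark is at 13–15°. Two checks agreed less well. The blurred pointer tip on the skirt read 16.6–17.6° and the side view of the bar line read 19.8°. I put these down to the coarse pixels (about 4° each) and did not correct for them; the tolerance is about 5.6°.

**Arm and other objects:** the gripper is clear and the wrist force near zero. The other things look unmoved in the pictures; I did not measure them one by one.

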